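# Index the tee to the window and hold the guard gate open

### The job

Push the green carrier with the iron tee along its rail by its black post, until it seats in the middle station's detent behind the window. Then squeeze the two tabs of the red catch fully together, after it those of the yellow catch, take the gate by its black post and swing it toward you past its detent until it stands wide open, square to its frame. The gate is sprung shut, so finish while still holding it there by the post, with the carrier still seated, so that a colleague can reach in; leave the other things on the bench where they lie.

Things in the scene. Friction and masses are not known exactly. Their poses are not given: they have to be found in the camera images.
- fixture: Fixture fixed to the bench: aluminium plate 12 mm thick, x -60 to +135, y -160 to +160 mm, with a blue header beam (x -12 to +30, y -80 to +118 mm, top 112 mm above the bench). Origin on the bench under the beam; +y runs along beam and rail, -x is the front, where the gate is. Highest parts: the catch tabs, 173 mm above the bench.
- carrier_post (a point): Top centre of the black upright post (diameter 16 mm, 145 mm above the bench, free over its upper 70 mm) at the trailing (-y) end of the green carrier; the carrier with the iron tee clamped on it slides along the fixture's +y. The tee's top is 68 mm above the bench.
- station_mark (a point): Fixed point on the rail line at the middle station: the tee's centre is over it when the carrier is seated; the post then stands 54 mm to its -y side (fixture axes).
- carrier (a joint): Carrier position, m, growing along the fixture's +y: starts at 0 to 0.030; middle station at 0.080, where a sprung roller drops between two noses on the carrier (felt from 0.064, about 6 N to push past; once beyond 0.074 it draws the carrier home); rail end at 0.145. Rail friction about 1 N.
- red_grip (a point): Red catch: point midway between the outer faces of its two upright red tabs when latched, 162 mm above the bench, 11 mm below the tab tops. The tabs stand one behind the other along the fixture's x: 45 mm over both, 20 mm wide, free above 131 mm. The rear (+x) tab is fixed; the front one tilts back to about 31 mm over both. Red and yellow may have swapped places, 60 mm apart on the beam.
- red_catch (a joint): Tilt of the red catch's front tab, rad: 0 latched, 0.20 its hook is just clear of the gate, 0.32 fully squeezed. Needs about 4 N at the tab and stays where it is left.
- yellow_grip (a point): Yellow catch: the same point and dimensions as for the red catch.
- yellow_catch (a joint): Tilt of the yellow catch's front tab, rad, as for the red catch: 0 latched, 0.32 fully squeezed.
- gate_hinge (a point): Point on the gate's vertical hinge axis, at the height where the gate's post is held (145 mm above the bench), at the fixture's +y, front side.
- gate_post: Black upright post on top of the gate near its free end, diameter 16 mm, its free part 110 to 165 mm above the bench. Origin on the post's axis at 145 mm above the bench, 140 mm from the hinge axis.
- guard_gate (a joint): Gate angle, rad: 0 shut (along the fixture's -y from the hinge), growing as the free end swings to the front (clockwise from above); pi/2 square to the frame, stop at 1.75. A spring closes it (3 N at the post when wide); the detent adds some 5 N at the post between 0.5 and 0.8 and is passed by 1.1. Locked at 0 while either catch is latched.
- ball_valve: Bystander: brass ball valve with red lever, 34 x 104 x 50 mm, origin under its centre.
- elbow_b: Bystander: copper pipe elbow 49 x 49 x 22 mm, origin under its centre.
- marker: Bystander: white and green marker pen 17 x 135 x 16 mm, origin under its centre.
- pliers: Bystander: pliers with blue handles, 64 x 160 x 13 mm, origin under their centre.

How it is judged:
By the outcome, as a careful person would: the job done as asked, in the order asked, and still so for the second after the job is handed in, while the arm keeps its last pose, push and grip.
It also fails if it takes over 64 s, if anything falls off the work surface, if the arm or the gripper's body presses on something with over 40 N, if the wrist force passes 120 N, or if a joint passes its speed limit or range.

### The arm

A 6-joint arm with a two-finger parallel gripper is mounted at the origin on a cart in front of the work surface, level with it; the furniture and walls round the work are solid. World frame = base frame: x ahead of the robot, y to its left, z up, the work surface at z = 0. Lengths are in mm, angles in rad, forces in N, time in s.
With the tool pointing down it reaches from about 350 to 725 mm from the base axis. Payload 6 kg.
Tool frame: the origin (TCP) lies at the very end of the fingers, on their centre line; the grasp point (between the pads) lies 19 mm behind it (bot.pinch_z is the distance from the TCP to the grasp point, in mm); z points along the fingers, y is the line along which they close (so a half turn about z gives the same grasp; the last joint's range is limited). The gripper opens to 85 mm and grips with 20 to 120 N. Pads are 22 mm wide; open, the fingers measure 114 mm over their backs; the gripper's body (76 mm by 85 mm) begins 54 mm behind the grasp point. The pads swing forward as they close: fully open they stand 13 mm farther back than shut.
Start: joints at [-0.909, 0.04, 0.085, 0, -1.615, -0.334], TCP at [193.185, -568.026, 231.261] pointing down, gripper open.
Joint ranges: [-2.56, 2.56], [-1.29, 2.01], [-1.08, 1.49], [-3.29, 1.98], [-2.81, -0.18], [-2.99, 2.99]. Speed limits (rad/s): [2.57, 2.57, 3.01, 3.14, 3.14, 3.14].

### API

Orientations are given as a rotation vector (axis times angle).
In Python, from bench import bot gives the robot as it stands. The module is installed in compiled form; this text tells all that it offers.
- The arm moves only by the shell command python3 -m crank 'ROWS' [FORCE]. ROWS is JSON, a list of rows, each an object of numbers: "wx", "wy", "wz": the turn, a rotation vector about the world's x, y, z in degrees; "dx", "dy", "dz": the shift along the world's x, y, z in m; "gripper": the finger opening in m, from 0 to 0.0854. In form: [{"wx": .., "wy": .., "wz": .., "dx": .., "dy": .., "dz": .., "gripper": ..}, ...]. A call has 1 to 20 rows; each row is the pose to reach, as a shift and turn from the pose commanded when the call began; what a row does not reach only later rows make up. A row lasts 1/8 s, in which the tool goes at most 62.5 mm and 10.7 degrees, less where a joint would pass 70% of its speed; a pose out of reach is approached as far as the arm can. A call with a gripper value outside its range is refused whole. The fingers move at their own pace and stop on an object; FORCE is the grip in N (left out, the last holds). Time passes only in rows, so rows that repeat a pose let the fingers close. It gives the time, the measured TCP pose, the force, the opening and the grip force at its end, in the units of the state.
- bot.get_obs(): the state, without advancing time (a new reading comes with each control period).
- bot.get_image(name): name is "scene" or "top" or "wrist"; returns a dict with "pixels" (420x560x3 uint8, blue, green, red), "mtx" (3x3 intrinsics, pixels), "T" (4x4, takes a point from camera to world coordinates); the wrist camera has in their place "tool_from_camera" (4x4, takes a point from camera to tool coordinates, whose origin is the TCP and whose axes are the flange's). Camera axes: x right, y down, z forward; pixel columns grow to the right and rows downward; lengths in mm; the calibration is good to about 2 mm. A picture is of the moment at which its call begins: read the wrist's pose just before it. There is no depth.
- bot.hand_in(): hands the job in; it is judged then, once.
Trained networks look in the newest picture that a camera, given by its name, has taken for a name from the list of things; names that differ only in an ending like _2 or _b are one class to them, and where a whole thing is asked for, a point or a joint stands for the part that bears it (a point fixed in the world has none). Each returns a list of dicts, best first, with "score" (0 to 1); they miss things now and then, are a little off and sometimes report something else, mostly with a low value. They report only what shows in the picture. A call takes as long as a camera call.
- bot.masks_of(name, camera): "mask" (420x560 bool, what is visible of it) and "rect" ([left, top, right, bottom] in pixels, round what is visible of it).
The state is a dict: "t": time; "joint_pos": joint angles; "joint_velocities": joint speeds; "tau": joint torques, N m; "position": TCP position; "ee_rot": TCP orientation; "force": force on the tool from outside, world axes, zero at the start; "wrist_torque": the same for the moment, N m; "width": opening from 0.0 (shut) to 1.0 (fully open); "grasp_force": force on a finger pad.
Only numpy, scipy, OpenCV 4.12 (cv2) and the standard library are available. Lean on these libraries where they do the work, as an engineer would, in place of code of your own. Each camera call takes 0.05 s, during which the arm holds its last target. There are 200 camera calls.

## Working session

There is one attempt and no reset: what is moved stays moved. The work goes in short steps, Python scripts to look and compute and a shell command to move; the robot and the scene stay as the last step left them, time stands still between calls to the robot, and variables do not carry over. Pictures are saved under pics/ and viewed, at most 10 in all, crops included, and the job is handed in when it is done.

```bash
mkdir -p pics
python3 - <<'E'
from bench import bot
import cv2,numpy as np
o=bot.get_obs();print(o['position'],o['ee_rot'],o['width'])
for c in("scene","top"):
    r=bot.get_image(c);cv2.imwrite(f"pics/{c}0.png",r["pixels"]);print(c,r["mtx"].round(1).tolist(),r["T"].round(3).tolist())
    for n in("carrier_post","red_grip","yellow_grip","gate_post","fixture","ball_valve","elbow_b","marker","pliers"):
        for m in bot.masks_of(n,c)[:2]:
            ys,xs=np.nonzero(m["mask"]);print(c,n,round(m["score"],2),[int(v) for v in m["rect"]],xs.mean().round(1),ys.mean().round(1))
E
```

```text
[ 193.15501579 -567.70478484  230.24909789] [ 5.12574882e-01 -3.09903958e+00 -2.78900688e-03] 0.9975807446365623
scene [[484.1, 0.0, 280.0], [0.0, 484.1, 212.8], [0.0, 0.0, 1.0]] [[-0.82, -0.23, 0.524, -167.18], [-0.572, 0.367, -0.734, 781.918], [-0.023, -0.901, -0.432, 734.174], [0.0, 0.0, 0.0, 1.0]]
scene red_grip 0.76 [267, 192, 292, 221] 278.0 208.0
scene yellow_grip 0.53 [255, 199, 273, 227] 261.0 214.3
scene gate_post 0.49 [293, 200, 305, 218] 298.6 209.8
scene fixture 0.66 [210, 193, 331, 273] 269.3 240.6
scene ball_valve 0.74 [169, 275, 210, 306] 188.3 290.7
scene elbow_b 0.59 [327, 213, 347, 222] 337.2 218.5
scene marker 0.69 [337, 270, 358, 287] 349.5 276.4
scene marker 0.18 [209, 191, 329, 270] 269.5 240.9
scene pliers 0.97 [132, 264, 176, 296] 153.5 280.4
top [[390.1, 0.0, 283.9], [0.0, 390.1, 203.8], [0.0, 0.0, 1.0]] [[0.029, -0.999, 0.027, 513.969], [-0.999, -0.03, -0.018, -216.573], [0.019, -0.026, -0.999, 1018.911], [0.0, 0.0, 0.0, 1.0]]
top carrier_post 0.92 [301, 153, 349, 194] 324.5 173.4
top red_grip 0.88 [279, 173, 304, 209] 291.6 188.4
top red_grip 0.4 [240, 188, 311, 213] 276.8 200.8
top yellow_grip 0.69 [259, 164, 280, 201] 267.2 178.6
top yellow_grip 0.24 [379, 203, 396, 226] 389.5 213.6
top gate_post 0.6 [260, 162, 279, 198] 267.6 178.3
top fixture 0.66 [223, 118, 365, 227] 294.2 175.0
top ball_valve 0.89 [145, 152, 183, 175] 161.3 164.9
top ball_valve 0.5 [262, 284, 313, 292] 286.2 289.0
top elbow_b 0.72 [381, 202, 396, 227] 389.8 214.4
top elbow_b 0.56 [259, 177, 272, 204] 264.1 186.3
top marker 0.77 [261, 284, 311, 294] 286.4 289.2
top pliers 0.66 [137, 103, 198, 129] 165.3 116.2
top pliers 0.18 [258, 177, 272, 202] 264.6 185.6
```

Run:
```python
import cv2
a=cv2.imread("pics/top0.png")[100:240,200:400];cv2.imwrite("pics/top0c.png",cv2.resize(a,(800,560),interpolation=cv2.INTER_CUBIC))
a=cv2.imread("pics/scene0.png")[160:300,190:370];cv2.imwrite("pics/scene0c.png",cv2.resize(a,(720,560),interpolation=cv2.INTER_CUBIC))
```

```text
(no output)
```

View pics/top0c.png

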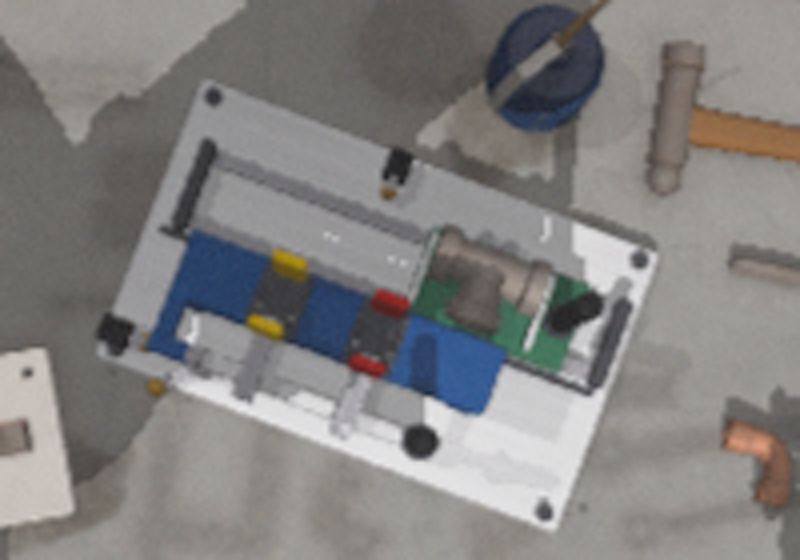

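View pics/scene0c.png

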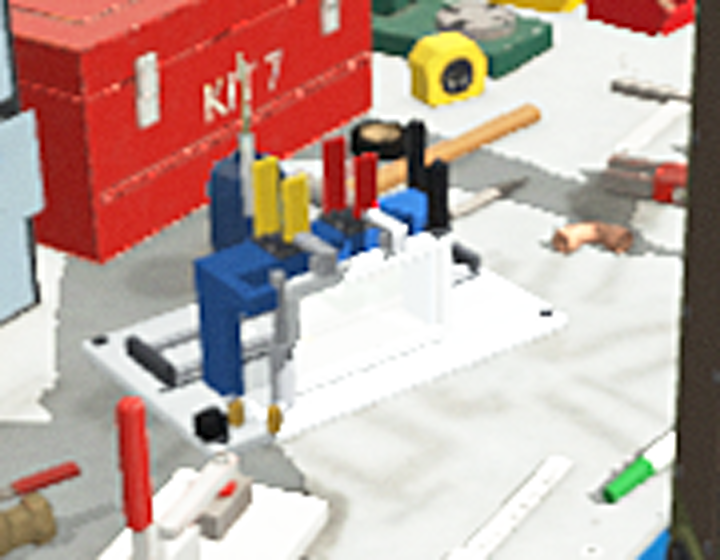

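The top view shows the plate corners at crop (205,82), (658,250), (555,530) and (100,352). The carrier post top is near (592,302), the gate post near (421,438), the red catch on the -y side at (380,332), and yellow at (279,295). The scene view agrees: gate shut and both catches latched.

```bash
cat > h.py <<'E'
import numpy as np,cv2
from bench import bot
from scipy.optimize import least_squares
from scipy.spatial.transform import Rotation as R
def ray(px,K,T,z):
    d=T[:3,:3]@np.linalg.inv(K)@[px[0],px[1],1];p=T[:3,3];return p+d*(z-p[2])/d[2]
def f2w(F,p):
    c,s=np.cos(F[2]),np.sin(F[2]);return np.array([F[0]+c*p[0]-s*p[1],F[1]+s*p[0]+c*p[1]])
def w2f(F,p):
    c,s=np.cos(F[2]),np.sin(F[2]);d=np.array(p[:2])-F[:2];return np.array([c*d[0]+s*d[1],-s*d[0]+c*d[1]])
E
python3 - <<'E'
from h import *
r=bot.get_image("top");K,T=r["mtx"],r["T"]
c=[(205,82,135,160),(658,250,135,-160),(555,530,-60,-160),(100,352,-60,160)]
W=[ray((a/4+199.6,b/4+99.6),K,T,12)[:2] for a,b,_,_ in c]
s=least_squares(lambda F:np.concatenate([f2w(F,q[2:])-w for q,w in zip(c,W)]),[500,-200,0])
F=s.x;print(F,np.degrees(F[2]),s.fun.round(1))
for n,a,b,z in[("cpost",592,302,145),("gpost",421,438,165),("yr",290,260,173),("yf",267,326,173),("rr",391,300,173),("rf",368,365,173)]:
    w=ray((a/4+199.6,b/4+99.6),K,T,z);print(n,w.round(1),w2f(F,w).round(1))
E
```

```text
[ 5.79860260e+02 -2.47872543e+02 -3.33364801e-01] -19.100396154115057 [ 4.3  1.8 -0.5 -3.3 -1.2 -2.  -2.7  3.5]
cpost [ 606.3 -373.8  145. ] [  66.2 -110.4]
gpost [ 526.6 -278.1  165. ] [-40.4 -46. ]
yr [ 621.1 -203.6  173. ] [24.5 55.3]
yf [ 584.8 -192.2  173. ] [-13.6  54.2]
rr [ 601.  -259.1  173. ] [23.7 -3.7]
rf [ 565.3 -247.6  173. ] [-13.9  -4.6]
```

View pics/top0.png

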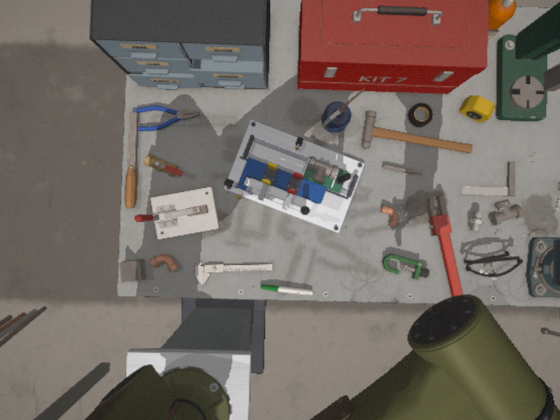

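View pics/scene0.png

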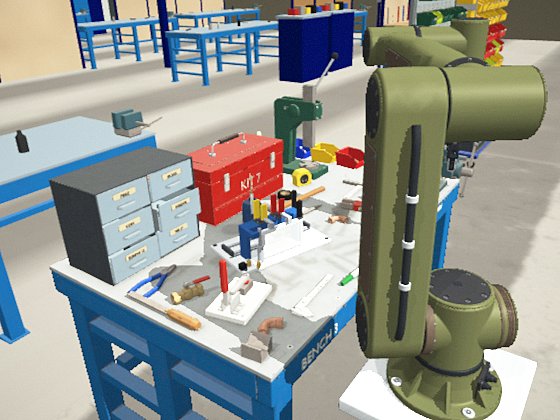

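The bench behind the fixture has a toolbox at x≈800, and the brush jar stands behind the plate. The path over the fixture at z≥230 is clear.

```bash
python3 -m crank '[{"dx":0.05,"dy":0.03,"dz":0.03,"wz":-9,"gripper":0.045},{"dx":0.10,"dy":0.06,"dz":0.06,"wz":-18,"gripper":0.045},{"dx":0.15,"dy":0.09,"dz":0.08,"wz":-27,"gripper":0.045},{"dx":0.20,"dy":0.12,"dz":0.08,"wz":-36,"gripper":0.045},{"dx":0.25,"dy":0.15,"dz":0.08,"wz":-38,"gripper":0.045},{"dx":0.30,"dy":0.18,"dz":0.08,"wz":-38,"gripper":0.045},{"dx":0.35,"dy":0.20,"dz":0.08,"wz":-38,"gripper":0.045},{"dx":0.36,"dy":0.20,"dz":0.08,"wz":-38,"gripper":0.045},{"dx":0.36,"dy":0.20,"dz":0.08,"wz":-38,"gripper":0.045},{"dx":0.36,"dy":0.20,"dz":0.08,"wz":-38,"gripper":0.045}]' 60
python3 - <<'E'
from h import *
o=bot.get_obs();r=bot.get_image("wrist");cv2.imwrite("pics/w1.png",r["pixels"])
np.savez("w1.npz",p=o["position"],r=o["ee_rot"],K=r["mtx"],X=r["tool_from_camera"]);print(o["position"],o["ee_rot"],r["tool_from_camera"].round(2).tolist())
for n in("carrier_post","red_grip","yellow_grip","gate_post"):
    for m in bot.masks_of(n,"wrist")[:2]:print(n,round(m["score"],2),[int(v) for v in m["rect"]])
E
```

```text
[ 193.19457937 -568.01478953  231.24905467] [ 5.12612238e-01 -3.09944924e+00 -1.87269984e-04] [[0.0, -0.96, -0.28, 70.89], [1.0, 0.0, 0.0, 0.18], [-0.0, -0.28, 0.96, -142.94], [0.0, 0.0, 0.0, 1.0]]schema error: expected keys wx, wy, wz, dx, dy, dz, gripper
```

View pics/w1.png

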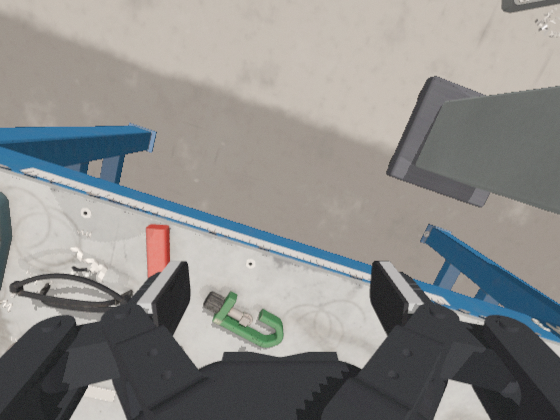

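The call was refused because every key is required. I'll resend it complete, with a shift that centres the fixture.

```bash
python3 -m crank '[{"wx":0,"wy":0,"dx":0.05,"dy":0.03,"dz":0.03,"wz":-9,"gripper":0.045},{"wx":0,"wy":0,"dx":0.10,"dy":0.06,"dz":0.06,"wz":-18,"gripper":0.045},{"wx":0,"wy":0,"dx":0.15,"dy":0.09,"dz":0.08,"wz":-27,"gripper":0.045},{"wx":0,"wy":0,"dx":0.20,"dy":0.13,"dz":0.08,"wz":-36,"gripper":0.045},{"wx":0,"wy":0,"dx":0.25,"dy":0.16,"dz":0.08,"wz":-38,"gripper":0.045},{"wx":0,"wy":0,"dx":0.30,"dy":0.20,"dz":0.08,"wz":-38,"gripper":0.045},{"wx":0,"wy":0,"dx":0.34,"dy":0.24,"dz":0.08,"wz":-38,"gripper":0.045},{"wx":0,"wy":0,"dx":0.37,"dy":0.27,"dz":0.08,"wz":-38,"gripper":0.045},{"wx":0,"wy":0,"dx":0.37,"dy":0.27,"dz":0.08,"wz":-38,"gripper":0.045},{"wx":0,"wy":0,"dx":0.37,"dy":0.27,"dz":0.08,"wz":-38,"gripper":0.045},{"wx":0,"wy":0,"dx":0.37,"dy":0.27,"dz":0.08,"wz":-38,"gripper":0.045}]' 60
cat >> h.py <<'E'
def wrist(name):
    o=bot.get_obs();r=bot.get_image("wrist");cv2.imwrite(f"pics/{name}.png",r["pixels"])
    B=np.eye(4);B[:3,:3]=R.from_rotvec(o["ee_rot"]).as_matrix();B[:3,3]=o["position"]
    T=B@r["tool_from_camera"];np.savez(name+".npz",K=r["mtx"],T=T);print(o["t"],o["position"].round(1),o["ee_rot"].round(3),o["force"].round(1))
    return r["mtx"],T
E
python3 - <<'E'
from h import *
wrist("w2")
for n in("carrier_post","red_grip","yellow_grip","gate_post"):
    for m in bot.masks_of(n,"wrist")[:2]:print(n,round(m["score"],2),[int(v) for v in m["rect"]])
E
```

```text
t: 2.68
position: [562.6, -298.9, 311.7]
ee_rot: [0.526, 3.097, -0.0]
force: [-0.1, -0.0, 0.4]
width: 0.525
grasp_force: 0.0
2.675 [ 562.6 -298.9  311.7] [ 0.526  3.097 -0.   ] [-0.1 -0.   0.4]
carrier_post 0.61 [223, 199, 304, 252]
red_grip 0.93 [310, 137, 342, 229]
yellow_grip 0.67 [362, 140, 407, 228]
gate_post 0.8 [274, 142, 292, 160]
gate_post 0.48 [221, 198, 306, 254]
```

View pics/w2.png

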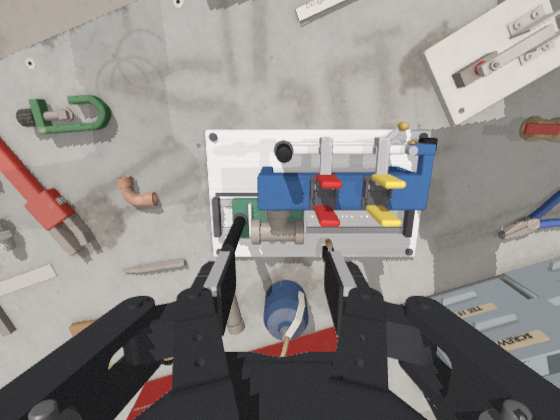

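The fixture is nearly image-aligned here. The gate post is at about (284,150), the red tabs at (330,182)/(327,216), yellow at (388,182)/(382,215), and the carrier post at about (237,230). I'll zoom in to get the edges.

Run:
```python
import cv2
a=cv2.imread("pics/w2.png")[120:262,205:445];cv2.imwrite("pics/w2c.png",cv2.resize(a,None,fx=3.333333,fy=3.333333,interpolation=cv2.INTER_CUBIC))
```

```text
(no output)
```

View pics/w2c.png

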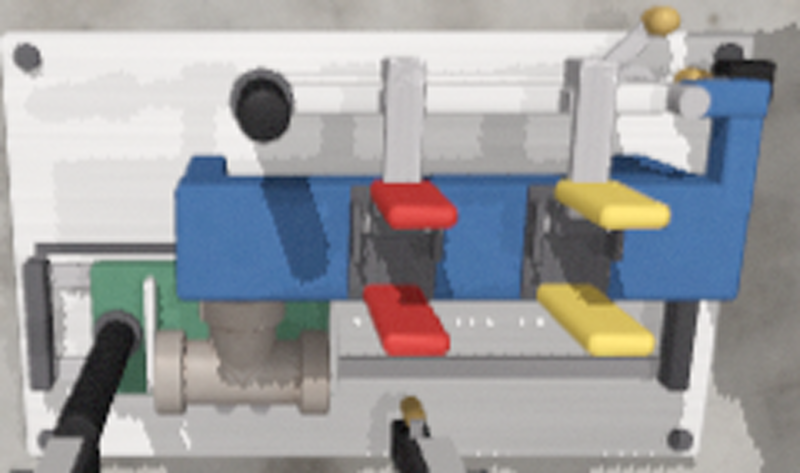

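Run:
```python
from h import *
d=np.load("w2.npz");K,T=d["K"],d["T"]
P=lambda a,b,z:ray((a/3.33333+204.65,b/3.33333+119.65),K,T,z)
c=[(27,57),(730,55),(680,440),(50,440)]
W=[P(*q,12)[:2] for q in c];y=[-1,1,1,-1];x=[-1,-1,1,1]
def f(v):return np.concatenate([f2w(v[:3],(37.5+s*v[3],t*v[4]))-w for s,t,w in zip(x,y,W)])
s=least_squares(f,[580,-248,-.333,87,150]);F=s.x[:3];print(s.x.round(3),np.degrees(F[2]),s.fun.round(1))
for n,a,b,z in[("gpost",263,108,165),("yr",620,343,173),("yf",632,215,173),("rr",417,343,173),("rf",424,216,173),("cbase",118,328,75),("cbase?",118,328,62),("hinge?",695,98,110),("teeC",243,375,55)]:
    w=P(a,b,z);print(n,w.round(1),w2f(F,w).round(1))
```

```text
[ 5.78421e+02 -2.47004e+02 -3.36000e-01  8.79960e+01  1.48657e+02] -19.240304412388905 [-0.3  0.1  0.2 -0.4 -0.   0.3  0.1 -0. ]
gpost [ 521.5 -280.8  165. ] [-42.7 -50.6]
yr [ 619.  -204.4  173. ] [24.2 53.5]
yf [ 583.  -192.4  173. ] [-13.6  53.1]
rr [ 599.4 -260.3  173. ] [24.2 -5.7]
rf [ 564.  -247.7  173. ] [-13.4  -5.4]
cbase [ 591.  -363.7   75. ] [  50.3 -106. ]
cbase? [ 594.2 -366.7   62. ] [  54.4 -107.8]
hinge? [ 570.8 -144.7  110. ] [-40.9  94.1]
teeC [ 632.4 -326.5   55. ] [ 77.2 -57.3]
```

```bash
python3 -m crank '[{"wx":0,"wy":0,"wz":0,"dx":0.018,"dy":-0.036,"dz":-0.03,"gripper":0.07},{"wx":0,"wy":0,"wz":0,"dx":0.036,"dy":-0.073,"dz":-0.06,"gripper":0.07},{"wx":0,"wy":0,"wz":0,"dx":0.036,"dy":-0.073,"dz":-0.10,"gripper":0.07},{"wx":0,"wy":0,"wz":0,"dx":0.036,"dy":-0.073,"dz":-0.10,"gripper":0.07},{"wx":0,"wy":0,"wz":0,"dx":0.036,"dy":-0.073,"dz":-0.10,"gripper":0.07}]'
python3 - <<'E'
from h import *
wrist("w3")
a=cv2.imread("pics/w3.png")[150:420,100:460];cv2.imwrite("pics/w3c.png",cv2.resize(a,None,fx=2,fy=2))
E
```

```text
t: 3.55
position: [599.4, -371.4, 214.1]
ee_rot: [0.524, 3.095, -0.002]
force: [-0.6, -0.3, 1.2]
width: 0.822
grasp_force: 0.0
3.55 [ 599.4 -371.4  214.1] [ 5.240e-01  3.095e+00 -2.000e-03] [-0.6 -0.3  1.2]
```

View pics/w3c.png

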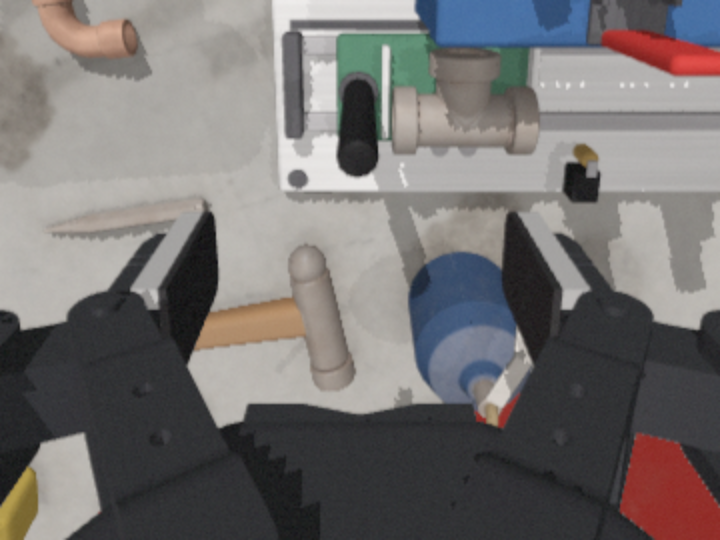

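The post top is at full pixel about (279,227). The jar with its brush sits behind the plate, between the fingers in the image. I'll compute the positions.

Run:
```python
from h import *
d=np.load("w3.npz");K,T=d["K"],d["T"];F=np.array([578.42,-247,-.336])
for n,a,b,z in[("post",358,156,145),("collar",358,88,75),("jar",480,380,60),("jar",480,380,100),("jarfront",460,255,60),("jarfront",460,255,0),("teeL",403,120,50),("teeR",527,120,50),("tab",650,60,173)]:
    w=ray((a/2+100-.25,b/2+150-.25),K,T,z);print(n,w.round(1),w2f(F,w).round(1))
```

```text
post [ 602.1 -373.3  145. ] [  64.1 -111.5]
collar [ 593.1 -370.5   75. ] [  54.6 -111.7]
jar [ 782.8 -362.1   60. ] [230.9 -41.2]
jar [ 749.  -360.2  100. ] [198.4 -50.6]
jarfront [ 702.  -350.1   60. ] [150.6 -56.6]
jarfront [ 736.3 -350.5    0. ] [183.2 -45.6]
teeL [ 622.5 -355.9   50. ] [ 77.5 -88.2]
teeR [ 643.8 -294.6   50. ] [ 77.5 -23.4]
tab [ 592.9 -275.8  173. ] [ 23.2 -22.4]
```

```bash
python3 -m crank '[{"wx":0,"wy":0,"wz":0,"dx":0.004,"dy":-0.0025,"dz":-0.03,"gripper":0.06},{"wx":0,"wy":0,"wz":0,"dx":0.004,"dy":-0.0025,"dz":-0.07,"gripper":0.06},{"wx":0,"wy":0,"wz":0,"dx":0.004,"dy":-0.0025,"dz":-0.10,"gripper":0.06},{"wx":0,"wy":0,"wz":0,"dx":0.004,"dy":-0.0025,"dz":-0.102,"gripper":0.06},{"wx":0,"wy":0,"wz":0,"dx":0.004,"dy":-0.0025,"dz":-0.102,"gripper":0.03},{"wx":0,"wy":0,"wz":0,"dx":0.004,"dy":-0.0025,"dz":-0.102,"gripper":0.01},{"wx":0,"wy":0,"wz":0,"dx":0.004,"dy":-0.0025,"dz":-0.102,"gripper":0.01},{"wx":0,"wy":0,"wz":0,"dx":0.004,"dy":-0.0025,"dz":-0.102,"gripper":0.01},{"wx":0,"wy":0,"wz":0,"dx":0.004,"dy":-0.0025,"dz":-0.102,"gripper":0.01}]' 25
```

```text
t: 4.72
position: [604.0, -374.0, 111.7]
ee_rot: [0.523, 3.094, -0.002]
force: [-0.2, 1.4, 6.2]
width: 0.175
grasp_force: 24.7
```

```bash
python3 -m crank '[{"wx":0,"wy":0,"wz":0,"dx":0.0033,"dy":0.0094,"dz":0,"gripper":0.01},{"wx":0,"wy":0,"wz":0,"dx":0.0066,"dy":0.0189,"dz":0,"gripper":0.01},{"wx":0,"wy":0,"wz":0,"dx":0.0099,"dy":0.0283,"dz":0,"gripper":0.01},{"wx":0,"wy":0,"wz":0,"dx":0.0112,"dy":0.0321,"dz":0,"gripper":0.01},{"wx":0,"wy":0,"wz":0,"dx":0.0112,"dy":0.0321,"dz":0,"gripper":0.01}]'
python3 -m crank '[{"wx":0,"wy":0,"wz":0,"dx":0.001,"dy":0.0028,"dz":0,"gripper":0.01},{"wx":0,"wy":0,"wz":0,"dx":0.001,"dy":0.0028,"dz":0,"gripper":0.01}]'
python3 -m crank '[{"wx":0,"wy":0,"wz":0,"dx":0.001,"dy":0.0028,"dz":0,"gripper":0.01},{"wx":0,"wy":0,"wz":0,"dx":0.001,"dy":0.0028,"dz":0,"gripper":0.01}]'
python3 -m crank '[{"wx":0,"wy":0,"wz":0,"dx":0.001,"dy":0.0028,"dz":0,"gripper":0.01},{"wx":0,"wy":0,"wz":0,"dx":0.001,"dy":0.0028,"dz":0,"gripper":0.01}]'
python3 -m crank '[{"wx":0,"wy":0,"wz":0,"dx":0.001,"dy":0.0028,"dz":0,"gripper":0.01},{"wx":0,"wy":0,"wz":0,"dx":0.001,"dy":0.0028,"dz":0,"gripper":0.01}]'
```

```text
t: 5.35
position: [615.3, -341.6, 111.7]
ee_rot: [0.523, 3.095, -0.002]
force: [-0.2, 0.3, 5.9]
width: 0.174
grasp_force: 24.7
t: 5.6
position: [616.2, -339.1, 111.7]
ee_rot: [0.523, 3.094, -0.002]
force: [0.1, 0.5, 6.1]
width: 0.179
grasp_force: 24.7
t: 5.85
position: [617.1, -336.4, 111.8]
ee_rot: [0.524, 3.094, -0.002]
force: [-0.9, 1.1, 5.3]
width: 0.178
grasp_force: 24.7
t: 6.1
position: [618.1, -333.6, 111.7]
ee_rot: [0.524, 3.094, -0.002]
force: [-0.7, 0.8, 5.9]
width: 0.178
grasp_force: 24.7
t: 6.35
position: [619.1, -330.7, 111.7]
ee_rot: [0.524, 3.095, -0.002]
force: [-0.2, 0.5, 6.4]
width: 0.181
grasp_force: 24.7
```

```bash
for i in 1; do :; done
python3 -m crank '[{"wx":0,"wy":0,"wz":0,"dx":0.001,"dy":0.0028,"dz":0,"gripper":0.01},{"wx":0,"wy":0,"wz":0,"dx":0.001,"dy":0.0028,"dz":0,"gripper":0.01}]' | grep -E 'pos|^force'
python3 -m crank '[{"wx":0,"wy":0,"wz":0,"dx":0.001,"dy":0.0028,"dz":0,"gripper":0.01},{"wx":0,"wy":0,"wz":0,"dx":0.001,"dy":0.0028,"dz":0,"gripper":0.01}]' | grep -E 'pos|^force'
python3 -m crank '[{"wx":0,"wy":0,"wz":0,"dx":0.001,"dy":0.0028,"dz":0,"gripper":0.01},{"wx":0,"wy":0,"wz":0,"dx":0.001,"dy":0.0028,"dz":0,"gripper":0.01}]' | grep -E 'pos|^force'
python3 -m crank '[{"wx":0,"wy":0,"wz":0,"dx":0.001,"dy":0.0028,"dz":0,"gripper":0.01},{"wx":0,"wy":0,"wz":0,"dx":0.001,"dy":0.0028,"dz":0,"gripper":0.01}]' | grep -E 'pos|^force'
```

```text
position: [620.1, -327.9, 111.7]
force: [-0.8, 0.7, 6.3]
position: [621.1, -325.2, 111.8]
force: [-0.3, 0.0, 6.0]
position: [622.0, -322.3, 111.7]
force: [-0.3, 0.4, 6.2]
position: [623.0, -319.5, 111.7]
force: [-1.2, 0.9, 6.6]
```

```bash
python3 -m crank '[{"wx":0,"wy":0,"wz":0,"dx":0.001,"dy":0.0028,"dz":0,"gripper":0.01},{"wx":0,"wy":0,"wz":0,"dx":0.001,"dy":0.0028,"dz":0,"gripper":0.01}]' | grep -E 'pos|^force'
python3 -m crank '[{"wx":0,"wy":0,"wz":0,"dx":0.001,"dy":0.0028,"dz":0,"gripper":0.01},{"wx":0,"wy":0,"wz":0,"dx":0.001,"dy":0.0028,"dz":0,"gripper":0.01}]' | grep -E 'pos|^force'
python3 -m crank '[{"wx":0,"wy":0,"wz":0,"dx":0.001,"dy":0.0028,"dz":0,"gripper":0.01},{"wx":0,"wy":0,"wz":0,"dx":0.001,"dy":0.0028,"dz":0,"gripper":0.01}]' | grep -E 'pos|^force'
python3 -m crank '[{"wx":0,"wy":0,"wz":0,"dx":0.001,"dy":0.0028,"dz":0,"gripper":0.01},{"wx":0,"wy":0,"wz":0,"dx":0.001,"dy":0.0028,"dz":0,"gripper":0.01}]' | grep -E 'pos|^force'
```

```text
position: [624.0, -316.7, 111.7]
force: [-2.6, 1.2, 6.6]
position: [624.5, -315.2, 111.8]
force: [-1.4, -3.8, 4.7]
position: [625.3, -312.9, 111.8]
force: [-0.9, -6.0, 4.4]
position: [626.6, -309.3, 111.8]
force: [-1.8, -2.6, 5.9]
```

```bash
python3 -m crank '[{"wx":0,"wy":0,"wz":0,"dx":0.001,"dy":0.0028,"dz":0,"gripper":0.01},{"wx":0,"wy":0,"wz":0,"dx":0.001,"dy":0.0028,"dz":0,"gripper":0.01}]' | grep -E 'pos|^force'
python3 -m crank '[{"wx":0,"wy":0,"wz":0,"dx":0.001,"dy":0.0028,"dz":0,"gripper":0.01},{"wx":0,"wy":0,"wz":0,"dx":0.001,"dy":0.0028,"dz":0,"gripper":0.01}]' | grep -E 'pos|^force'
```

```text
position: [628.1, -304.9, 111.7]
force: [-0.9, 4.9, 7.5]
position: [629.2, -302.0, 111.7]
force: [-1.5, 4.2, 7.2]
```

```bash
python3 -m crank '[{"wx":0,"wy":0,"wz":0,"dx":0.001,"dy":0.0028,"dz":0,"gripper":0.01},{"wx":0,"wy":0,"wz":0,"dx":0.001,"dy":0.0028,"dz":0,"gripper":0.01}]' | grep -E 'pos|^force'
python3 -m crank '[{"wx":0,"wy":0,"wz":0,"dx":0,"dy":0,"dz":0,"gripper":0.05},{"wx":0,"wy":0,"wz":0,"dx":0,"dy":0,"dz":0,"gripper":0.05},{"wx":0,"wy":0,"wz":0,"dx":0,"dy":0,"dz":0,"gripper":0.05},{"wx":0,"wy":0,"wz":0,"dx":0,"dy":0,"dz":0.05,"gripper":0.05},{"wx":0,"wy":0,"wz":0,"dx":0,"dy":0,"dz":0.1,"gripper":0.05},{"wx":0,"wy":0,"wz":0,"dx":-0.03,"dy":0,"dz":0.13,"gripper":0.06},{"wx":0,"wy":0,"wz":0,"dx":-0.05,"dy":0,"dz":0.13,"gripper":0.06},{"wx":0,"wy":0,"wz":0,"dx":-0.05,"dy":0,"dz":0.13,"gripper":0.06},{"wx":0,"wy":0,"wz":0,"dx":-0.05,"dy":0,"dz":0.13,"gripper":0.06}]'
python3 - <<'E'
from h import *
wrist("w4")
a=cv2.imread("pics/w4.png")[130:330,130:430];cv2.imwrite("pics/w4c.png",cv2.resize(a,None,fx=2.6666667,fy=2.6666667,interpolation=cv2.INTER_CUBIC))
E
```

```text
position: [629.6, -300.6, 111.7]
force: [-1.9, -1.4, 7.1]
t: 10.22
position: [579.6, -299.2, 238.6]
ee_rot: [-0.524, -3.097, -0.001]
force: [0.5, 0.1, -0.8]
width: 0.703
grasp_force: 0.0
10.225 [ 579.6 -299.2  238.6] [-5.240e-01 -3.097e+00 -1.000e-03] [ 0.5  0.1 -0.8]
```

View pics/w4c.png

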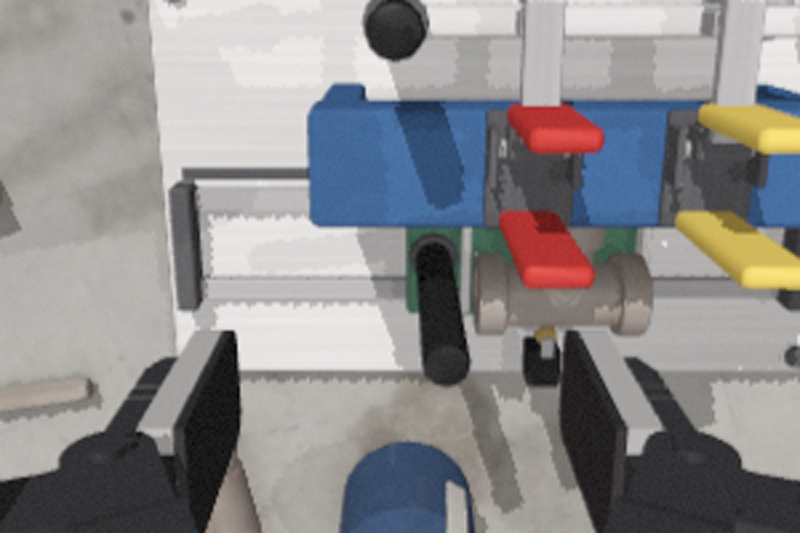

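The tee now sits centred on the roller plunger at crop (545,330), with tee ends at 475 and 650, so it is seated. The force also reversed to slightly negative at the end of the push.

Run:
```python
from h import *
d=np.load("w4.npz");K,T=d["K"],d["T"];F=np.array([578.42,-247,-.336])
for n,a,b,z in[("gpost",396,27,165),("rf",566,135,173),("rr",560,274,173),("yf",772,136,173),("cpost",447,364,145)]:
    w=ray((a/2.66667+129.7,b/2.66667+129.7),K,T,z);print(n,w.round(1),w2f(F,w).round(1))
print(bot.get_obs()["joint_pos"].round(2))
for n,p in dict(red=(5.3,-6),yel=(5.3,53.5),gp=(-42,-48),h=(-42,92)).items():print(n,f2w(F,p).round(1))
```

```text
gpost [ 522.7 -280.6  165. ] [-41.5 -50.1]
rf [ 562.6 -247.8  173. ] [-14.6  -6. ]
rr [ 598.9 -259.9  173. ] [23.6 -5.4]
yf [ 580.5 -197.4  173. ] [-14.4  47.5]
cpost [ 628.  -300.3  145. ] [ 64.4 -34. ]
[-0.17  0.18  0.25 -0.   -1.64 -1.74]
red [ 581.4 -254.4]
yel [ 601.1 -198.2]
gp [ 522.9 -278.5]
h [ 569.1 -146.3]
```

```bash
python3 -m crank '[{"wx":0,"wy":0,"wz":10,"dx":0,"dy":0.01,"dz":0,"gripper":0.064},{"wx":0,"wy":0,"wz":20,"dx":0,"dy":0.02,"dz":0,"gripper":0.064},{"wx":0,"wy":0,"wz":30,"dx":0,"dy":0.03,"dz":0,"gripper":0.064},{"wx":0,"wy":0,"wz":40,"dx":0,"dy":0.04,"dz":0,"gripper":0.064},{"wx":0,"wy":0,"wz":50,"dx":0.002,"dy":0.045,"dz":0,"gripper":0.064},{"wx":0,"wy":0,"wz":60,"dx":0.002,"dy":0.045,"dz":0,"gripper":0.064},{"wx":0,"wy":0,"wz":70,"dx":0.002,"dy":0.045,"dz":0,"gripper":0.064},{"wx":0,"wy":0,"wz":80,"dx":0.002,"dy":0.045,"dz":0,"gripper":0.064},{"wx":0,"wy":0,"wz":90,"dx":0.002,"dy":0.045,"dz":0,"gripper":0.064},{"wx":0,"wy":0,"wz":90,"dx":0.002,"dy":0.045,"dz":0,"gripper":0.064},{"wx":0,"wy":0,"wz":90,"dx":0.002,"dy":0.045,"dz":0,"gripper":0.064},{"wx":0,"wy":0,"wz":90,"dx":0.002,"dy":0.045,"dz":0,"gripper":0.064}]'
python3 - <<'E'
from h import *
wrist("w5");F=np.array([578.42,-247,-.336]);o=bot.get_obs()
print(w2f(F,o["position"]).round(1), np.degrees(np.arctan2(*(R.from_rotvec(o["ee_rot"]).as_matrix()[:2,1][::-1]))),o["joint_pos"].round(2))
a=cv2.imread("pics/w5.png");cv2.imwrite("pics/w5c.png",cv2.resize(a[100:400,80:480],(800,600)))
E
```

```text
t: 11.78
position: [581.5, -254.4, 239.1]
ee_rot: [1.817, -2.563, -0.0]
force: [0.8, -0.8, -0.5]
width: 0.75
grasp_force: 0.0
11.775 [ 581.5 -254.4  239.1] [ 1.817 -2.563 -0.   ] [ 0.8 -0.8 -0.5]
[ 5.3 -6. ] 160.70012693376844 [-0.1   0.13  0.2   0.   -1.64 -0.24]
```

View pics/w5c.png

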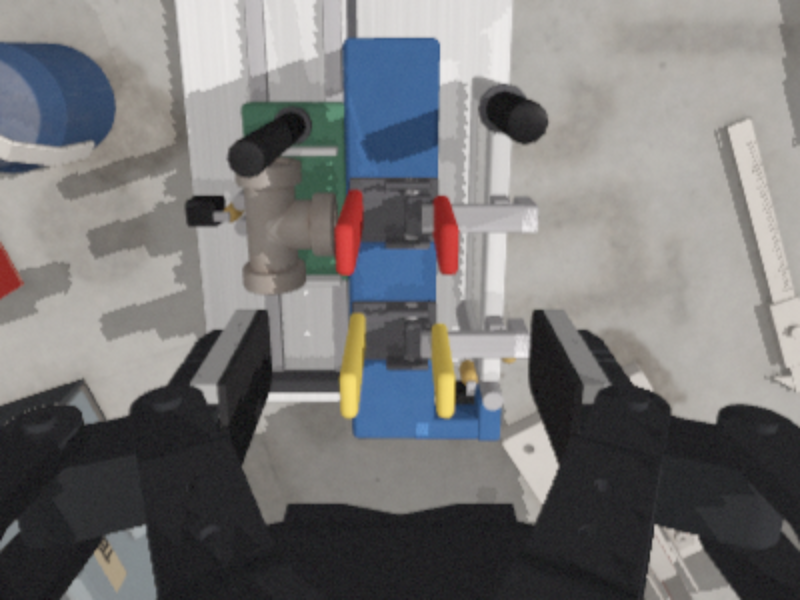

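The red tabs (columns 346/448) are centred between the open fingers (265/535). The tee is aligned with the roller plunger at row 212. Descending on red.

```bash
python3 -m crank '[{"wx":0,"wy":0,"wz":0,"dx":0,"dy":0,"dz":-0.04,"gripper":0.064},{"wx":0,"wy":0,"wz":0,"dx":0,"dy":0,"dz":-0.08,"gripper":0.064},{"wx":0,"wy":0,"wz":0,"dx":0,"dy":0,"dz":-0.095,"gripper":0.064},{"wx":0,"wy":0,"wz":0,"dx":0,"dy":0,"dz":-0.095,"gripper":0.064},{"wx":0,"wy":0,"wz":0,"dx":0,"dy":0,"dz":-0.095,"gripper":0.049},{"wx":0,"wy":0,"wz":0,"dx":0,"dy":0,"dz":-0.095,"gripper":0.049},{"wx":0,"wy":0,"wz":0,"dx":0,"dy":0,"dz":-0.095,"gripper":0.049},{"wx":0,"wy":0,"wz":0,"dx":0,"dy":0,"dz":-0.095,"gripper":0.049}]' 25
python3 -m crank '[{"wx":0,"wy":0,"wz":0,"dx":0.0019,"dy":-0.0007,"dz":0,"gripper":0.042},{"wx":0,"wy":0,"wz":0,"dx":0.0038,"dy":-0.0013,"dz":0,"gripper":0.038},{"wx":0,"wy":0,"wz":0,"dx":0.0057,"dy":-0.002,"dz":0,"gripper":0.034},{"wx":0,"wy":0,"wz":0,"dx":0.0066,"dy":-0.0023,"dz":0,"gripper":0.03},{"wx":0,"wy":0,"wz":0,"dx":0.0066,"dy":-0.0023,"dz":0,"gripper":0.026},{"wx":0,"wy":0,"wz":0,"dx":0.0066,"dy":-0.0023,"dz":0,"gripper":0.02},{"wx":0,"wy":0,"wz":0,"dx":0.0066,"dy":-0.0023,"dz":0,"gripper":0.02},{"wx":0,"wy":0,"wz":0,"dx":0.0066,"dy":-0.0023,"dz":0,"gripper":0.02}]' 40
```

```text
t: 12.82
position: [581.5, -254.5, 144.6]
ee_rot: [-1.819, 2.561, -0.001]
force: [0.6, 0.6, 0.5]
width: 0.571
grasp_force: 0.0
t: 13.82
position: [587.7, -256.6, 146.5]
ee_rot: [1.82, -2.56, 0.001]
force: [-2.5, 3.7, 9.5]
width: 0.396
grasp_force: 40.2
```

```bash
python3 -m crank '[{"wx":0,"wy":0,"wz":0,"dx":0,"dy":0,"dz":0,"gripper":0.01},{"wx":0,"wy":0,"wz":0,"dx":0,"dy":0,"dz":0,"gripper":0.01},{"wx":0,"wy":0,"wz":0,"dx":0,"dy":0,"dz":0,"gripper":0.01}]' 55
python3 - <<'E'
from h import *
wrist("w6")
E
```

```text
t: 14.2
position: [588.0, -256.7, 146.6]
ee_rot: [-1.82, 2.561, -0.002]
force: [-1.0, 2.8, 10.2]
width: 0.384
grasp_force: 54.9
14.2 [ 588.  -256.7  146.6] [-1.820e+00  2.561e+00 -2.000e-03] [-1.   2.8 10.2]
```

```bash
python3 -m crank '[{"wx":0,"wy":0,"wz":0,"dx":0,"dy":0,"dz":0,"gripper":0.064},{"wx":0,"wy":0,"wz":0,"dx":0,"dy":0,"dz":0,"gripper":0.064},{"wx":0,"wy":0,"wz":0,"dx":0,"dy":0,"dz":0,"gripper":0.064},{"wx":0,"wy":0,"wz":0,"dx":0,"dy":0,"dz":0.05,"gripper":0.064},{"wx":0,"wy":0,"wz":0,"dx":0,"dy":0,"dz":0.095,"gripper":0.064},{"wx":0,"wy":0,"wz":0,"dx":0.006,"dy":0.03,"dz":0.095,"gripper":0.064},{"wx":0,"wy":0,"wz":0,"dx":0.013,"dy":0.0585,"dz":0.095,"gripper":0.064},{"wx":0,"wy":0,"wz":0,"dx":0.013,"dy":0.0585,"dz":0.095,"gripper":0.064},{"wx":0,"wy":0,"wz":0,"dx":0.013,"dy":0.0585,"dz":0.095,"gripper":0.064},{"wx":0,"wy":0,"wz":0,"dx":0.013,"dy":0.0585,"dz":0.095,"gripper":0.064}]'
python3 - <<'E'
from h import *
F=np.array([578.42,-247,-.336])
def tabs(img,K,T,col):
    h=cv2.cvtColor(img,cv2.COLOR_BGR2HSV);H,S,V=cv2.split(h)
    m=((S>130)&(V>60)&(((H<6)|(H>174)) if col=="red" else ((H>20)&(H<34)))).astype(np.uint8)
    n,l,st,c=cv2.connectedComponentsWithStats(m)
    for i in range(1,n):
        if st[i,4]<120:continue
        x,y,w,hh=st[i,:4]
        xs=np.nonzero(l[y+hh-4]==i)[0]   # bottom edge of image = tab top
        p=ray((xs.mean(),y+hh-1),K,T,173);q=w2f(F,p)
        if abs(q[0])<60 and abs(q[1])<100:print(col,st[i].tolist(),q.round(1))
d=np.load("w5.npz");tabs(cv2.imread("pics/w5.png"),d["K"],d["T"],"red");tabs(cv2.imread("pics/w5.png"),d["K"],d["T"],"yel")
K,T=wrist("w7");tabs(cv2.imread("pics/w7.png"),K,T,"red");tabs(cv2.imread("pics/w7.png"),K,T,"yel")
E
```

```text
t: 15.5
position: [600.8, -199.0, 239.2]
ee_rot: [1.818, -2.562, -0.0]
force: [-0.2, -0.5, 0.6]
width: 0.752
grasp_force: 0.0
red [247, 195, 15, 43, 457] [25.   3.5]
red [297, 198, 12, 39, 385] [-13.    2.7]
yel [250, 257, 13, 52, 454] [24.6 62.9]
yel [296, 262, 12, 47, 409] [-13.1  63. ]
15.5 [ 600.8 -199.   239.2] [ 1.818 -2.562 -0.   ] [-0.2 -0.5  0.6]
red [245, 127, 15, 30, 418] [24.5  3.6]
red [276, 127, 26, 30, 695] [1.1 3.6]
yel [248, 196, 14, 43, 423] [25. 63.]
yel [297, 200, 12, 38, 366] [-12.7  62.2]
```

Red is over and stays. Now yellow, the same way.

```bash
python3 -m crank '[{"wx":0,"wy":0,"wz":0,"dx":0,"dy":0,"dz":-0.04,"gripper":0.064},{"wx":0,"wy":0,"wz":0,"dx":0,"dy":0,"dz":-0.08,"gripper":0.064},{"wx":0,"wy":0,"wz":0,"dx":0,"dy":0,"dz":-0.095,"gripper":0.064},{"wx":0,"wy":0,"wz":0,"dx":0,"dy":0,"dz":-0.095,"gripper":0.064},{"wx":0,"wy":0,"wz":0,"dx":0,"dy":0,"dz":-0.095,"gripper":0.049},{"wx":0,"wy":0,"wz":0,"dx":0,"dy":0,"dz":-0.095,"gripper":0.049},{"wx":0,"wy":0,"wz":0,"dx":0,"dy":0,"dz":-0.095,"gripper":0.049},{"wx":0,"wy":0,"wz":0,"dx":0,"dy":0,"dz":-0.095,"gripper":0.049}]' 25
python3 -m crank '[{"wx":0,"wy":0,"wz":0,"dx":0.0019,"dy":-0.0007,"dz":0,"gripper":0.042},{"wx":0,"wy":0,"wz":0,"dx":0.0038,"dy":-0.0013,"dz":0,"gripper":0.038},{"wx":0,"wy":0,"wz":0,"dx":0.0057,"dy":-0.002,"dz":0,"gripper":0.034},{"wx":0,"wy":0,"wz":0,"dx":0.0066,"dy":-0.0023,"dz":0,"gripper":0.03},{"wx":0,"wy":0,"wz":0,"dx":0.0066,"dy":-0.0023,"dz":0,"gripper":0.026},{"wx":0,"wy":0,"wz":0,"dx":0.0066,"dy":-0.0023,"dz":0,"gripper":0.02},{"wx":0,"wy":0,"wz":0,"dx":0.0066,"dy":-0.0023,"dz":0,"gripper":0.02},{"wx":0,"wy":0,"wz":0,"dx":0.0066,"dy":-0.0023,"dz":0,"gripper":0.02},{"wx":0,"wy":0,"wz":0,"dx":0.0066,"dy":-0.0023,"dz":0,"gripper":0.02}]' 55
```

```text
t: 16.55
position: [601.1, -198.2, 144.6]
ee_rot: [-1.819, 2.561, -0.0]
force: [-0.1, 0.5, -0.1]
width: 0.57
grasp_force: 0.0
t: 17.68
position: [607.6, -200.5, 146.6]
ee_rot: [-1.82, 2.56, -0.002]
force: [-1.1, 1.9, 9.8]
width: 0.388
grasp_force: 56.4
```

```bash
python3 -m crank '[{"wx":0,"wy":0,"wz":0,"dx":0,"dy":0,"dz":0,"gripper":0.064},{"wx":0,"wy":0,"wz":0,"dx":0,"dy":0,"dz":0,"gripper":0.064},{"wx":0,"wy":0,"wz":0,"dx":0,"dy":0,"dz":0,"gripper":0.064},{"wx":0,"wy":0,"wz":0,"dx":0,"dy":0,"dz":0.05,"gripper":0.064},{"wx":0,"wy":0,"wz":0,"dx":0,"dy":0,"dz":0.095,"gripper":0.05},{"wx":0,"wy":0,"wz":0,"dx":0,"dy":0.03,"dz":0.095,"gripper":0.04},{"wx":0,"wy":0,"wz":0,"dx":0,"dy":0.06,"dz":0.095,"gripper":0.04},{"wx":0,"wy":0,"wz":0,"dx":0,"dy":0.06,"dz":0.095,"gripper":0.04},{"wx":0,"wy":0,"wz":0,"dx":0,"dy":0.06,"dz":0.095,"gripper":0.04}]'
python3 - <<'E'
from h import *
F=np.array([578.42,-247,-.336])
K,T=wrist("w8");img=cv2.imread("pics/w8.png")
H,S,V=cv2.split(cv2.cvtColor(img,cv2.COLOR_BGR2HSV))
for col in("red","yel"):
    m=((S>130)&(V>60)&(((H<6)|(H>174)) if col=="red" else ((H>20)&(H<34)))).astype(np.uint8)
    n,l,st,c=cv2.connectedComponentsWithStats(m)
    for i in range(1,n):
        x,y,w,hh=st[i,:4]
        if st[i,4]<120:continue
        L=w2f(F,ray((x,y+hh-3),K,T,173));Rr=w2f(F,ray((x+w,y+hh-3),K,T,173))
        if abs(L[0])<60 and abs(L[1])<130:
            xs=np.nonzero(l[y+hh-3]==i)[0];print(col,st[i].tolist(),[w2f(F,ray((v,y+hh-3),K,T,173)).round(1).tolist() for v in(xs[0],xs[-1])])
E
```

```text
t: 18.8
position: [607.6, -140.8, 239.1]
ee_rot: [1.819, -2.561, -0.0]
force: [-0.3, 0.8, -0.5]
width: 0.466
grasp_force: 0.0
18.8 [ 607.6 -140.8  239.1] [ 1.819 -2.561 -0.   ] [-0.3  0.8 -0.5]
red [221, 31, 22, 47, 719] [[20.9, 10.1], [15.8, 10.1]]
red [255, 30, 31, 46, 1036] [[-5.0, 8.9], [-11.3, 8.9]]
yel [226, 130, 19, 31, 453] [[27.1, 62.1], [21.0, 62.1]]
yel [257, 131, 28, 30, 646] [[7.4, 62.1], [-2.8, 62.1]]
```

```bash
python3 -m crank '[{"wx":0,"wy":0,"wz":0,"dx":-0.025,"dy":-0.04,"dz":0,"gripper":0.045},{"wx":0,"wy":0,"wz":0,"dx":-0.05,"dy":-0.08,"dz":0,"gripper":0.045},{"wx":0,"wy":0,"wz":0,"dx":-0.075,"dy":-0.12,"dz":0,"gripper":0.045},{"wx":0,"wy":0,"wz":0,"dx":-0.085,"dy":-0.139,"dz":0,"gripper":0.045},{"wx":0,"wy":0,"wz":0,"dx":-0.085,"dy":-0.139,"dz":0,"gripper":0.045},{"wx":0,"wy":0,"wz":0,"dx":-0.085,"dy":-0.139,"dz":-0.04,"gripper":0.045},{"wx":0,"wy":0,"wz":0,"dx":-0.085,"dy":-0.139,"dz":-0.08,"gripper":0.045},{"wx":0,"wy":0,"wz":0,"dx":-0.085,"dy":-0.139,"dz":-0.113,"gripper":0.045},{"wx":0,"wy":0,"wz":0,"dx":-0.085,"dy":-0.139,"dz":-0.113,"gripper":0.045},{"wx":0,"wy":0,"wz":0,"dx":-0.085,"dy":-0.139,"dz":-0.113,"gripper":0.03}]'
python3 -m crank '[{"wx":0,"wy":0,"wz":0,"dx":0,"dy":0,"dz":0,"gripper":0.01},{"wx":0,"wy":0,"wz":0,"dx":0,"dy":0,"dz":0,"gripper":0.01},{"wx":0,"wy":0,"wz":0,"dx":0,"dy":0,"dz":0,"gripper":0.01},{"wx":0,"wy":0,"wz":0,"dx":0,"dy":0,"dz":0,"gripper":0.01},{"wx":0,"wy":0,"wz":0,"dx":0,"dy":0,"dz":0,"gripper":0.01}]' 40
```

```text
t: 20.1
position: [523.6, -279.5, 128.0]
ee_rot: [-1.82, 2.56, -0.003]
force: [0.2, -0.0, 0.7]
width: 0.359
grasp_force: 0.0
t: 20.72
position: [523.7, -279.8, 128.6]
ee_rot: [-1.819, 2.559, -0.005]
force: [1.2, 1.4, 6.4]
width: 0.173
grasp_force: 39.3
```

Run:
```python
import numpy as np
F=-.336;c,s=np.cos(F),np.sin(F)
for t in range(0,97,6):
    a=np.radians(t);x,y=-140*np.sin(a),140*(1-np.cos(a));print(t,round((c*x-s*y)/1e3,4),round((s*x+c*y)/1e3,4))
```

```text
0 0.0 0.0
6 -0.0136 0.0055
12 -0.0265 0.0125
18 -0.0386 0.0207
24 -0.0498 0.0302
30 -0.0599 0.0408
36 -0.0689 0.0524
42 -0.0766 0.0648
48 -0.0829 0.078
54 -0.0879 0.0918
60 -0.0914 0.1061
66 -0.0934 0.1206
72 -0.0938 0.1352
78 -0.0927 0.1498
84 -0.0901 0.1643
90 -0.086 0.1783
96 -0.0805 0.1919
```

```bash
python3 -m crank '[{"wx":0,"wy":0,"wz":-6,"dx":-0.0136,"dy":0.0055,"dz":0,"gripper":0.01},{"wx":0,"wy":0,"wz":-12,"dx":-0.0265,"dy":0.0125,"dz":0,"gripper":0.01},{"wx":0,"wy":0,"wz":-18,"dx":-0.0386,"dy":0.0207,"dz":0,"gripper":0.01},{"wx":0,"wy":0,"wz":-18,"dx":-0.0386,"dy":0.0207,"dz":0,"gripper":0.01}]'
python3 - <<'E'
from h import *
o=bot.get_obs();print(o["force"],w2f(np.array([578.42,-247,-.336]),o["position"]))
E
```

```text
t: 21.22
position: [485.2, -258.6, 128.6]
ee_rot: [-1.396, 2.81, -0.005]
force: [3.6, 1.9, 7.4]
width: 0.172
grasp_force: 39.9
[3.57056819 1.90047736 7.37526269] [-84.21254361 -41.65461772]
```

```bash
python3 -m crank '[{"wx":0,"wy":0,"wz":-6,"dx":-0.0112,"dy":0.0095,"dz":0,"gripper":0.01},{"wx":0,"wy":0,"wz":-12,"dx":-0.0213,"dy":0.0201,"dz":0,"gripper":0.01},{"wx":0,"wy":0,"wz":-18,"dx":-0.0303,"dy":0.0317,"dz":0,"gripper":0.01},{"wx":0,"wy":0,"wz":-24,"dx":-0.038,"dy":0.0441,"dz":0,"gripper":0.01},{"wx":0,"wy":0,"wz":-24,"dx":-0.038,"dy":0.0441,"dz":0,"gripper":0.01}]'
python3 -m crank '[{"wx":0,"wy":0,"wz":-6,"dx":-0.0063,"dy":0.0132,"dz":0,"gripper":0.01},{"wx":0,"wy":0,"wz":-12,"dx":-0.0113,"dy":0.027,"dz":0,"gripper":0.01},{"wx":0,"wy":0,"wz":-18,"dx":-0.0148,"dy":0.0413,"dz":0,"gripper":0.01},{"wx":0,"wy":0,"wz":-18,"dx":-0.0148,"dy":0.0413,"dz":0,"gripper":0.01}]'
```

```text
t: 21.85
position: [448.2, -214.7, 128.6]
ee_rot: [-0.782, 3.037, -0.005]
force: [7.2, -0.9, 5.0]
width: 0.174
grasp_force: 39.7
t: 22.35
position: [433.9, -172.9, 128.6]
ee_rot: [-0.297, 3.12, -0.002]
force: [7.2, 0.8, 4.9]
width: 0.178
grasp_force: 39.6
```

```bash
python3 -m crank '[{"wx":0,"wy":0,"wz":-6,"dx":-0.002,"dy":0.0145,"dz":0,"gripper":0.01},{"wx":0,"wy":0,"wz":-12,"dx":-0.0024,"dy":0.0291,"dz":0,"gripper":0.01},{"wx":0,"wy":0,"wz":-18,"dx":-0.0013,"dy":0.0437,"dz":0,"gripper":0.01},{"wx":0,"wy":0,"wz":-24,"dx":0.0013,"dy":0.0582,"dz":0,"gripper":0.01},{"wx":0,"wy":0,"wz":-30,"dx":0.0054,"dy":0.0722,"dz":0,"gripper":0.01},{"wx":0,"wy":0,"wz":-30,"dx":0.0054,"dy":0.0722,"dz":0,"gripper":0.01},{"wx":0,"wy":0,"wz":-30,"dx":0.0054,"dy":0.0722,"dz":0,"gripper":0.01}]'
python3 - <<'E'
from h import *
F=np.array([578.42,-247,-.336])
o=bot.get_obs();p=w2f(F,o["position"]);print(p,np.degrees(F[2]))
wrist("w9")
for c in("top","scene"):
    r=bot.get_image(c);cv2.imwrite(f"pics/{c}9.png",r["pixels"])
    for n in("gate_post","carrier_post","guard_gate"):
        for m in bot.masks_of(n,c)[:2]:print(c,n,round(m["score"],2),[int(v) for v in m["rect"]])
E
```

```text
t: 23.22
position: [439.9, -102.6, 128.6]
ee_rot: [0.521, 3.089, -0.003]
force: [13.2, -8.1, 0.1]
width: 0.175
grasp_force: 39.2
[-178.429322     90.65067924] -19.251381916395662
23.225 [ 439.9 -102.6  128.6] [ 5.210e-01  3.089e+00 -3.000e-03] [13.2 -8.1  0.1]
top carrier_post 0.75 [273, 145, 317, 181]
top carrier_post 0.67 [259, 282, 311, 296]
top guard_gate 0.79 [227, 179, 255, 241]
scene carrier_post 0.58 [250, 227, 277, 244]
scene guard_gate 0.93 [245, 232, 292, 280]
```

```bash
python3 -m crank '[{"wx":0,"wy":0,"wz":0,"dx":0.0019,"dy":-0.0007,"dz":0,"gripper":0.01},{"wx":0,"wy":0,"wz":0,"dx":0.0019,"dy":-0.0007,"dz":0,"gripper":0.01},{"wx":0,"wy":0,"wz":0,"dx":0.0019,"dy":-0.0007,"dz":0,"gripper":0.01}]'
python3 - <<'E'
from h import *
F=np.array([578.42,-247,-.336]);print(w2f(F,bot.get_obs()["position"]))
# gate direction: fit line to the gate mask in top view (upper rim at ~z 105), and carrier post top
r=bot.get_image("top");K,T=r["mtx"],r["T"]
m=bot.masks_of("guard_gate","top")[0]["mask"];ys,xs=np.nonzero(m)
vx,vy,x0,y0=cv2.fitLine(np.c_[xs,ys].astype(np.float32),cv2.DIST_HUBER,0,.01,.01).ravel()
a,b=[w2f(F,ray((x0+k*vx,y0+k*vy),K,T,90)) for k in(-20,20)];d=b-a;print("gate dir deg from fixture x",np.degrees(np.arctan2(d[1],d[0])),a,b)
m=bot.masks_of("carrier_post","top")[0];ys,xs=np.nonzero(m["mask"]);print(w2f(F,ray((xs.mean(),ys.mean()),K,T,45)))
# hinge/gate near hinge in wrist view
for n in("guard_gate","carrier_post","red_grip","yellow_grip"):
    for q in bot.masks_of(n,"wrist")[:1]:print(n,q["score"],q["rect"])
E
```

```text
t: 24.05
position: [439.7, -103.3, 128.6]
ee_rot: [0.522, 3.094, -0.003]
force: [1.1, -3.2, 7.8]
width: 0.174
grasp_force: 40.0
[-178.36419513   89.88960233]
gate dir deg from fixture x 0.5682216460481236 [-147.21333435   90.23371862] [-52.31143461  91.17492375]
[68.75075964 10.51905301]
guard_gate 0.64 [262.4, 197.1, 300.8, 356.5]
```

```bash
python3 -c "
from bench import bot
print(bot.hand_in())"
```

```text
the job is handed in; nothing more can be done
None
```

The job is handed in at about 24 s of robot time: the carrier is seated, red then yellow were squeezed to their stops, and the gate is held open by its post within about 1° of square, with the bystanders not touched; no verdict came back.

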